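# Close up the rack row and latch the carrier gate

## Task

Set the loose test tube rack upright into the carrier channel, in line with the rack already standing there, and slide it along until the two racks butt flush end to end, with no gap, against the carrier's end stop. Then, and only then, swing the orange gate shut across the open end until it clicks past its ball catch and is fully home. Leave the cover-glass box and the bottles where they are.

Things in the scene. Friction and masses are not known exactly. Their poses are not given: they have to be found in the camera images.
- rack_loose: loose cream plastic test tube rack standing on the desk, 52 (x) x 128 (y, long) x 66 (z) mm, 85 g; origin at the centre of its underside, z up; the two ends (y = +-64) are flat plates; grasp it across its 52 mm width (x) at the top, where rails run along both long sides 50 to 65 mm above the origin. Symmetric: either end may lead.
- rack_standing: the like rack, 52 x 128 x 66 mm, already standing in the carrier against its end stop; origin at the centre of its underside; long axis y. Not fixed. When the loose rack is butted against it, the origins are 128 mm apart along y.
- carrier: grey fixed rack carrier, 80 x 305 mm, long axis y, origin on the desk under its middle. Floor 4 mm above the desk; channel 62 mm wide (x = +-31) between aluminium rails, tops 16 mm above the desk (y -145 to +107). Inner face of the 46 mm high end stop at y = -135. Open end at +y. Gate when closed: inner face at y = +124.5. Keeper with ball catch at x = +67, y = +137, 36 mm high.
- rack_place (a point): where the underside centre of the loose rack belongs: on the channel floor, at carrier x = 0, y = +57, z = 4 mm
- gate_pivot (a point): the gate's upright pivot axis, on the carrier floor at carrier x = -42, y = +129.5 mm
- gate (a joint): angle of the orange gate arm about its upright pivot, rad: 0 = fully home across the channel (arm along the carrier's +x), growing anticlockwise from above as it opens to 1.75 (arm roughly along +y, away from the channel). The sprung ball catch is passed at about 0.15 to 0.07 with some 3 N at the handle, and then holds the gate at 0.
- gate_grip (a point): middle of the black upright handle post at the gate's free end, 84 mm from the pivot axis, 100 mm above the desk; handle 14 mm in diameter, from 72 to 118 mm above the desk; round, so it may be pinched at any yaw or pushed sideways.
- cover_glass_box: light blue carton, 48 (x) x 98 (y) x 34 mm, on the desk, bystander; origin at the centre of its underside
- amber_bottle: amber bottle with blue cap, 57 mm diameter, 122 mm high, bystander on the glass sheet behind the carrier; origin at the centre of its underside
- green_dropper: amber dropper bottle with green bulb, 43 mm diameter, 108 mm high, bystander on the glass sheet behind the carrier; origin at the centre of its underside

How it is judged:
On the way, in this order (a step that is already met when the one before it is completed fails the run):
1. the racks are butted flush in the channel while the gate is still open (more than 0.6 rad) (y of rack_loose in the frame of rack_standing between 0.12 and 0.1305 m and x of rack_loose in the frame of rack_standing between -0.008 and 0.008 m and z of rack_loose in the frame of rack_standing between -0.004 and 0.004 m and angle between the y axis of rack_loose and the y axis of rack_standing, either way round below 0.05 rad and y of rack_standing in the frame of carrier below -0.0675 m and z of rack_standing in the frame of carrier below 0.009 m and angle between each of rack_standing, rack_loose's own z axis and vertical below 0.06 rad and value of joint gate above 0.6 rad), for 0.2 s.
2. the gate is home past its catch (under 0.03 rad) (value of joint gate below 0.03 rad), for 0.2 s.
At the end, for the whole second after the job is handed in: Both racks stand upright (within 0.06 rad) on the carrier floor, the standing rack within 3.5 mm of the end stop, the loose one butted to its end with a gap under 2.5 mm, in line within 8 mm and 0.05 rad, all at rest; the gate is past its catch, within 0.03 rad of fully home (y of rack_loose in the frame of rack_standing between 0.12 and 0.1305 m and x of rack_loose in the frame of rack_standing between -0.008 and 0.008 m and z of rack_loose in the frame of rack_standing between -0.004 and 0.004 m and angle between the y axis of rack_loose and the y axis of rack_standing, either way round below 0.05 rad and y of rack_standing in the frame of carrier below -0.0675 m and z of rack_standing in the frame of carrier below 0.009 m and angle between each of rack_standing, rack_loose's own z axis and vertical below 0.06 rad and value of joint gate below 0.03 rad and linear speed of each of rack_loose, rack_standing below 0.02 m/s); the robot touches nothing.
It fails at once if the cover glass box is moved more than 30 mm or tipped over (distance of cover_glass_box from where it was at the start of the episode above 0.03 m or angle between cover_glass_box's own z axis and vertical above 0.4 rad).
It fails at once if the amber bottle is moved more than 30 mm or tipped over (distance of amber_bottle from where it was at the start of the episode above 0.03 m or angle between amber_bottle's own z axis and vertical above 0.4 rad).
It fails at once if the green dropper is moved more than 30 mm or tipped over (distance of green_dropper from where it was at the start of the episode above 0.03 m or angle between green_dropper's own z axis and vertical above 0.4 rad).
It also fails if it takes over 51 s, if anything falls off the work surface, if the arm or the gripper's body presses on something with over 40 N, if the wrist force passes 120 N, or if a joint passes its speed limit or range.

## Robot

A 6-joint arm with a two-finger parallel gripper is mounted at the origin on a cart in front of the work surface, level with it; the furniture and walls round the work are solid. World frame = base frame: x ahead of the robot, y to its left, z up, the work surface at z = 0. Lengths are in m, angles in rad, forces in N, time in s.
With the tool pointing down it reaches from about 0.375 to 0.9 m from the base axis. Payload 3.1 kg.
Tool frame: the origin (TCP) lies midway between the tips of the shut fingers; the grasp point (between the pads) lies 19 mm behind it (manip.pinch_z is the distance from the TCP to the grasp point, in m); z points along the fingers, y is the line along which they close (so a half turn about z gives the same grasp; the last joint's range is limited). The gripper opens to 85 mm and grips with 20 to 120 N. Pads are 22 mm wide; open, the fingers measure 114 mm over their backs; the gripper's body (76 mm by 85 mm) begins 54 mm behind the grasp point. The pads swing forward as they close: fully open they stand 13 mm farther back than shut.
Start: joints at [-1.391, 0.527, 1.433, -0, 1.181, -0.178], TCP at [0.219, -0.585, 0.231] pointing down, gripper open.
Joint ranges: [-3.08, 3.08], [-0.75, 2.2], [0.22, 2.44], [-1.43, 4.57], [0, 2.65], [-2.85, 2.85]. Speed limits (rad/s): [2.79, 2.79, 3.14, 3.14, 3.14, 3.14].

## Interface

Orientations are given as a unit quaternion [x, y, z, w].
In Python, from station import manip, viewer, ticket gives the robot as it stands.
- The arm moves only by the shell command python3 -m creep 'ROWS' [FORCE]. ROWS is JSON, a list of rows, each an object with "slide": the shift along the tool's x, y, z in cm, a list of three; "angular": the turn, a rotation vector about the tool's x, y, z in rad, a list of three; "claw": the opening, from -1 (shut) to 1 (fully open). A call has 1 to 10 rows; each row shifts and turns the commanded pose from where the row before left it, along the tool's axes as they then stand; what a row does not reach is not made up. A row lasts 1/12 s, in which the tool goes at most 41.7 mm and 7.16 degrees, less where a joint would pass 70% of its speed; a pose out of reach is approached as far as the arm can. A call with a gripper value outside its range is refused whole. The fingers move at their own pace and stop on an object; FORCE is the grip in N (left out, the last holds). Time passes only in rows, so rows that do not move let the fingers close. It gives the time, the measured TCP pose, the force, the opening and the grip force at its end, in the units of the state.
- manip.sense(): the state, without advancing time (a new reading comes with each control period).
- viewer.snapshot(name): name is "scene" or "top"; returns the picture (400x640x3 uint8, blue, green, red); there is no depth.
- viewer.calibration(name): a dict with "fov_y" (degrees; the focal length in pixels is half the picture's height over the tangent of half this angle, whatever the lens; pixels are square), "cx", "cy" (the principal point, pixels), "T" (4x4, takes a point from camera to world coordinates). Camera axes: x right, y up, looking along -z (the intrinsics and any distortion apply to the point x, -y, -z); pixel columns grow to the right and rows downward; lengths in m; the calibration is good to about 2 mm. A picture is of the moment at which its call begins. calibration takes no time and is no camera call.
- ticket.sign_off(): hands the job in; it is judged then, once.
The state is a dict: "t": time; "q": joint angles; "qd": joint speeds; "tau": joint torques, N m; "tcp_pos": TCP position; "tool_rot": TCP orientation; "force": force on the tool from outside, world axes, zero at the start; "ft_torque": the same for the moment, N m; "finger_gap": opening from 0.0 (shut) to 1.0 (fully open); "gripper_force": force on a finger pad.
Only numpy, scipy, OpenCV 4.12 (cv2) and the standard library are available. Lean on these libraries where they do the work, as an engineer would, in place of code of your own. Each camera call takes 0.05 s, during which the arm holds its last target. There are 200 camera calls.

## Working session

There is one attempt and no reset: what is moved stays moved. The work goes in short steps, Python scripts to look and compute and a shell command to move; the robot and the scene stay as the last step left them, time stands still between calls to the robot, and variables do not carry over. Pictures are saved under pics/ and viewed, at most 10 in all, crops included, and the job is handed in when it is done.

```bash
mkdir -p pics; ls
python3 - <<'E'
from station import manip, viewer
import cv2,numpy as np
for n in ("scene","top"):
    cv2.imwrite(f"pics/{n}0.png",viewer.snapshot(n)); c=viewer.calibration(n); print(n,{k:np.round(v,4).tolist() if k!="model" else v for k,v in c.items() if not isinstance(v,str)})
print(manip.sense(), manip.pinch_z)
E
```

```text
pics
scene {'fov_y': 45.1808, 'cx': 323.8866, 'cy': 194.9168, 'T': [[0.9809, -0.1599, 0.1107, 0.7533], [0.1942, 0.8365, -0.5124, -0.5113], [-0.0107, 0.5241, 0.8516, 1.0652], [0.0, 0.0, 0.0, 1.0]]}
top {'fov_y': 48.6834, 'cx': 321.1687, 'cy': 203.046, 'T': [[-0.0084, 0.9886, -0.1507, 0.4703], [-0.9997, -0.0119, -0.0228, 0.0663], [-0.0243, 0.1504, 0.9883, 1.0302], [0.0, 0.0, 0.0, 1.0]]}
{'t': 0.1, 'q': array([-1.39049839e+00,  5.28379693e-01,  1.43375008e+00, -4.82542026e-07,
        1.18141153e+00, -1.78524425e-01]), 'qd': array([-0.00047867, -0.00130897, -0.00313204, -0.00013156, -0.00026629,
        0.00094   ]), 'tau': array([ 1.37986440e-04, -4.43305743e+01, -1.78586644e+01, -2.16460016e-04,
        3.87683103e-03, -4.47581300e-06]), 'tcp_pos': array([ 0.21938018, -0.58455645,  0.23043515]), 'tool_rot': array([ 9.83948455e-01,  1.78450240e-01, -1.08710781e-06, -9.74325451e-04]), 'force': array([-0.6759632 ,  0.6033928 , -0.55279031]), 'ft_torque': array([ 0.02222844, -0.02899532, -0.02598449]), 'gripper_force': 0.0, 'finger_gap': 0.9983803077961094} 0.0187
```

View pics/scene0.png

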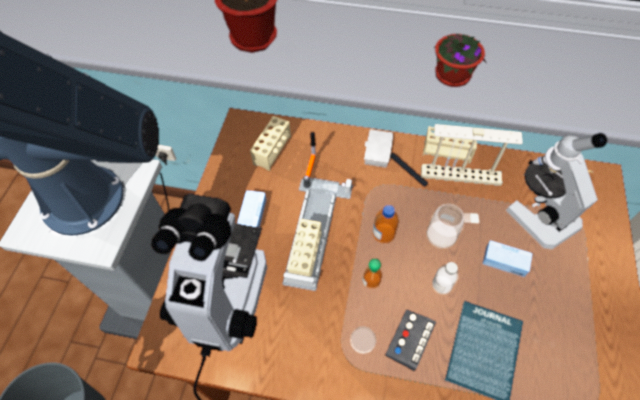

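View pics/top0.png

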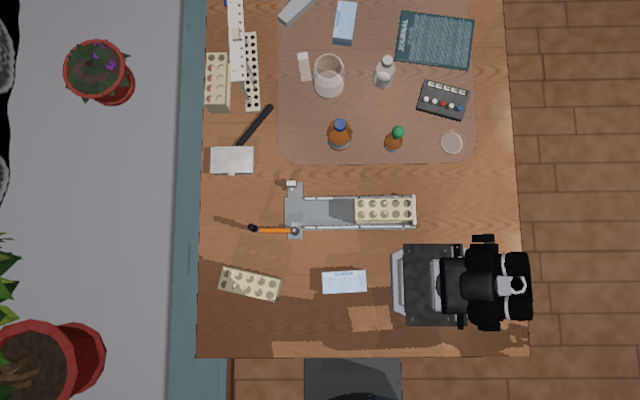

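The top view shows the loose rack at about (250,284). The carrier runs from (285,210) to (417,212) with the standing rack at its right end, and the orange gate is open with its handle at (252,228). The box is at (345,281), the microscope to its right, and the bottles above at (340,135) and (395,138). The scene view agrees.

```bash
cat > h.py <<'E'
import numpy as np,cv2
from station import manip,viewer
def ray(n,uv):
    c=viewer.calibration(n);f=200/np.tan(np.radians(c["fov_y"]/2))
    d=c.get("dist",c.get("distortion",None))
    K=np.array([[f,0,c["cx"]],[0,f,c["cy"]],[0,0,1]])
    p=cv2.undistortPoints(np.array(uv,float).reshape(-1,1,2),K,None if d is None else np.array(d,float)).reshape(-1,2)
    T=np.array(c["T"]);v=np.c_[p[:,0],-p[:,1],-np.ones(len(p))]@T[:3,:3].T
    return T[:3,3],v
def plane(n,uv,z):
    o,v=ray(n,uv);return o+v*((z-o[2])/v[:,2])[:,None]
E
python3 - <<'E'
from h import *
for n in("scene","top"):
    c=viewer.calibration(n);print({k:v for k,v in c.items() if k!="T"})
a=cv2.imread("pics/top0.png")
cv2.imwrite("pics/c1.png",cv2.resize(a[172:312,205:425],None,fx=3.6,fy=3.6,interpolation=cv2.INTER_CUBIC))
hsv=cv2.cvtColor(a,cv2.COLOR_BGR2HSV)
m=cv2.inRange(hsv,(15,30,110),(35,140,255))
m=cv2.morphologyEx(m,cv2.MORPH_CLOSE,np.ones((5,5)))
m=cv2.morphologyEx(m,cv2.MORPH_OPEN,np.ones((3,3)))
for k in cv2.findContours(m,cv2.RETR_EXTERNAL,cv2.CHAIN_APPROX_NONE)[0]:
    if cv2.contourArea(k)>300:
        r=cv2.minAreaRect(k);b=cv2.boxPoints(r);print(r);print(plane("top",b,.066).round(4))
E
```

```text
{'fov_y': 45.1808155032717, 'cx': 323.8865994549159, 'cy': 194.9168080761154}
{'fov_y': 48.68336672645196, 'cx': 321.16866368678893, 'cy': 203.04601418669017}
((249.74705505371094, 283.8882141113281), (62.36750411987305, 25.055465698242188), 12.528807640075684)
[[0.4319 0.3156 0.066 ]
 [0.484  0.3051 0.066 ]
 [0.454  0.1724 0.066 ]
 [0.4025 0.1838 0.066 ]]
((383.5, 210.0), (24.0, 59.0), 90.0)
[[ 0.6277  0.016   0.066 ]
 [ 0.6261 -0.1136  0.066 ]
 [ 0.5731 -0.1115  0.066 ]
 [ 0.5745  0.017   0.066 ]]
((217.5, 81.0), (58.0, 27.0), 90.0)
[[0.9787 0.3602 0.066 ]
 [0.9774 0.2966 0.066 ]
 [0.8355 0.2934 0.066 ]
 [0.8366 0.3557 0.066 ]]
((247.8115997314453, 71.75643920898438), (80.72639465332031, 21.08297348022461), 86.49646759033203)
[[1.0272 0.2887 0.066 ]
 [1.0294 0.2389 0.066 ]
 [0.8309 0.2248 0.066 ]
 [0.8287 0.2731 0.066 ]]
```

View pics/c1.png

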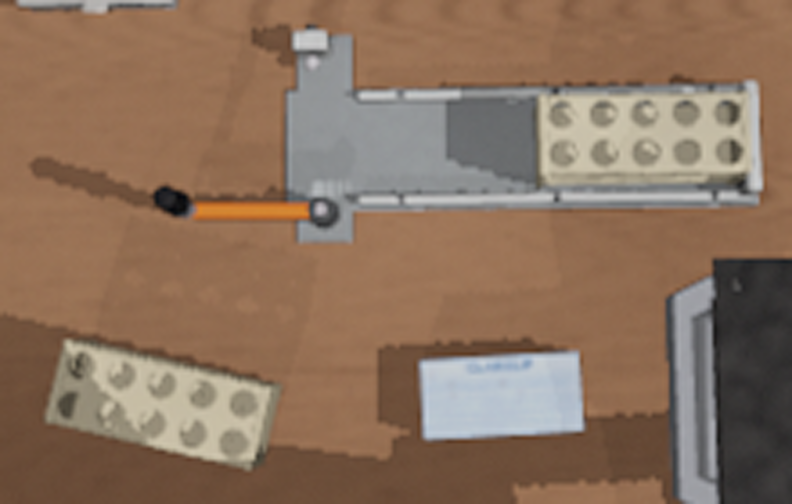

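The crop shows the loose rack's top corners at about (65,340), (278,381), (257,462) and (46,422). The standing rack's top spans (540,93)–(745,180), the rails run between x 358 and 755, the gate post is at (323,211) and the handle at (172,201).

Run:
```python
from h import *
f=lambda L:(np.array(L,float)+.5)/3.6-.5+[205,172]
def show(s,L,z):print(s,plane("top",f(L),z)[:,:2].round(4).tolist())
show("loose",[(65,340),(278,381),(257,462),(46,422)],.066)
show("stand",[(540,93),(745,91),(745,180),(541,186)],.070)
show("railtop up outer/inner, low inner/outer L then R",[(358,91),(358,100),(358,196),(358,207),(750,83),(757,203)],.016)
show("floor ends",[(287,90),(287,195)],.004)
show("floor tabs",[(298,242),(352,242),(352,36)],.004)
show("stop",[(748,83),(760,83),(762,190)],.046)
show("post",[(323,209)],.07); show("handle",[(165,198)],.118);show("handlebot",[(183,207)],.072)
show("box",[(420,361),(578,352),(583,430),(426,438)],.034)
show("keeper",[(296,30),(328,30),(328,50),(296,50)],.036)
a=cv2.imread("pics/scene0.png")
cv2.imwrite("pics/c2.png",cv2.resize(a[105:300,230:410],None,fx=3,fy=3,interpolation=cv2.INTER_CUBIC))
```

```text
loose [[0.4814, 0.3036], [0.456, 0.1747], [0.4086, 0.187], [0.4329, 0.3138]]
stand [[0.6282, 0.0148], [0.6279, -0.1098], [0.5735, -0.1077], [0.5712, 0.0153]]
railtop up outer/inner, low inner/outer L then R [[0.6399, 0.1294], [0.634, 0.1294], [0.5717, 0.1295], [0.5646, 0.1296], [0.6419, -0.1231], [0.5645, -0.1245]]
floor ends [[0.6431, 0.1767], [0.574, 0.1764]]
floor tabs [[0.5435, 0.1691], [0.5432, 0.1342], [0.6786, 0.134]]
stop [[0.6369, -0.1163], [0.6368, -0.1237], [0.5697, -0.1223]]
post [[0.5586, 0.1474]]
handle [[0.5616, 0.2348]]
handlebot [[0.5606, 0.2322]]
box [[0.467, 0.0903], [0.4717, -0.0074], [0.4244, -0.0093], [0.4203, 0.087]]
keeper [[0.6765, 0.1676], [0.6762, 0.1472], [0.6632, 0.1472], [0.6635, 0.1676]]
```

View pics/c2.png

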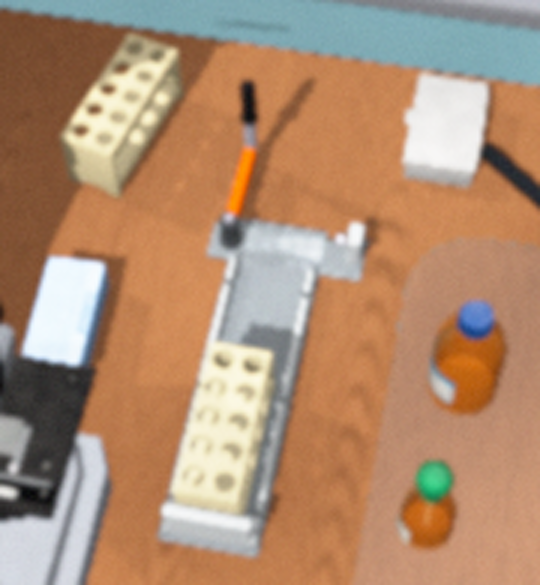

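The scene crop confirms the layout: loose rack top corners at about (130,35), (180,52), (118,148) and (65,132), box left of the carrier, gate open along +y. Next I check the loose rack in this view and the microscope height for clearance.

Run:
```python
from h import *
g=lambda L:(np.array(L,float)+.5)/3-.5+[230,105]
P=plane("scene",g([(130,35),(180,52),(118,148),(65,132)]),.066)[:,:2];print(P.round(4).tolist(),P.mean(0))
print("handle",plane("scene",g([(247,84)]),.118),plane("scene",g([(249,120)]),.072))
print("stand",plane("scene",g([(210,342),(273,348),(235,510),(172,495)]),.07)[:,:2].round(4).tolist())
def tri(a,b):
    o1,v1=ray("top",[a]);o2,v2=ray("scene",[b]);v1=v1[0];v2=v2[0]
    s=np.linalg.lstsq(np.c_[v1,-v2],o2-o1,rcond=None)[0];p=o1+s[0]*v1;q=o2+s[1]*v2
    print((p+q)/2,np.linalg.norm(p-q))
tri((517,285),(188,288));tri((484,240),(165,240));tri((484,325),(205,240));tri((440,285),(235,262))
def hp(a,b):tri(a,b)
hp((252,228),(312.5,135))
```

```text
[[0.4389, 0.31], [0.488, 0.299], [0.4603, 0.1849], [0.4107, 0.193]] [0.44948518 0.2467182 ]
handle [[0.56513007 0.2333687  0.118     ]] [[0.56590924 0.23098967 0.072     ]]
stand [[0.5806, 0.0122], [0.6303, 0.0163], [0.6296, -0.1218], [0.5813, -0.1191]]
[ 0.44283907 -0.25483365  0.24020133] 0.0009374341405192677
[ 0.47083875 -0.19438675  0.36231281] 0.10626440761105893
[ 0.41269666 -0.17328559  0.25966489] 0.07391988415672653
[ 0.45630161 -0.14523033  0.11038782] 0.03750742948085903
[0.56267941 0.23541287 0.10416592] 0.005901987563182728
```

```bash
python3 -m creep '[{"slide":[0,0,-3],"angular":[0,0,0],"claw":1},{"slide":[0,0,-3],"angular":[0,0,0],"claw":1},{"slide":[0,0,-3],"angular":[0,0,0],"claw":1},{"slide":[0,0,-3],"angular":[0,0,0],"claw":1},{"slide":[0,0,-3],"angular":[0,0,0],"claw":1},{"slide":[0,0,-3],"angular":[0,0,0],"claw":1},{"slide":[0,0,-2],"angular":[0,0,0],"claw":1},{"slide":[0,0,0],"angular":[0,0,0],"claw":1}]' 30
python3 -m creep '[{"slide":[2.5,-2.2,0],"angular":[0,0,0],"claw":1},{"slide":[2.5,-2.2,0],"angular":[0,0,0],"claw":1},{"slide":[2.5,-2.2,0],"angular":[0,0,0],"claw":1},{"slide":[2.5,-2.2,0],"angular":[0,0,0],"claw":1},{"slide":[2.5,-2.2,0],"angular":[0,0,0],"claw":1},{"slide":[2.5,-2.2,0],"angular":[0,0,0],"claw":1},{"slide":[2.5,-2.2,0],"angular":[0,0,0],"claw":1},{"slide":[2.5,-2.2,0],"angular":[0,0,0],"claw":1}]'
```

```text
t: 0.77
tcp_pos: [0.2199, -0.5869, 0.4368]
tool_rot: [0.984, 0.179, 0.0, 0.005]
force: [0.3, -0.1, 0.3]
finger_gap: 0.997
gripper_force: 0.0
t: 1.43
tcp_pos: [0.345, -0.348, 0.4297]
tool_rot: [0.984, 0.178, -0.0, -0.001]
force: [0.5, 0.1, 0.6]
finger_gap: 1.001
gripper_force: 0.0
```

```bash
python3 -m creep '[{"slide":[2.5,-2.2,0],"angular":[0,0,0],"claw":1},{"slide":[2.5,-2.2,0],"angular":[0,0,0],"claw":1},{"slide":[2.4,-2.3,0],"angular":[0,0,0],"claw":1},{"slide":[2,-2.7,0],"angular":[0,0,0],"claw":1},{"slide":[1.4,-3.1,0],"angular":[0,0,0],"claw":1},{"slide":[1.4,-3.1,0],"angular":[0,0,0],"claw":1},{"slide":[1.4,-3.1,0],"angular":[0,0,0],"claw":1},{"slide":[1.4,-3.1,0],"angular":[0,0,0],"claw":1},{"slide":[1.4,-3.1,0],"angular":[0,0,0],"claw":1},{"slide":[1.4,-3.1,0],"angular":[0,0,0],"claw":1}]'
python3 -m creep '[{"slide":[1.4,-3.1,0],"angular":[0,0,0],"claw":1},{"slide":[1.4,-3.1,0],"angular":[0,0,0],"claw":1},{"slide":[1.4,-3.1,0],"angular":[0,0,0],"claw":1},{"slide":[1.4,-3.1,0],"angular":[0,0,0],"claw":1},{"slide":[1.4,-3.1,0],"angular":[0,0,0],"claw":1},{"slide":[1.4,-3.1,0],"angular":[0,0,0],"claw":1},{"slide":[0,0,2],"angular":[0,0,-0.1],"claw":1},{"slide":[0,0,3],"angular":[0,0,-0.12],"claw":1},{"slide":[0,0,3],"angular":[0,0,-0.12],"claw":1},{"slide":[0,0,3],"angular":[0,0,-0.12],"claw":1}]'
python3 -m creep '[{"slide":[0,0,3],"angular":[0,0,-0.12],"claw":1},{"slide":[0,0,3],"angular":[0,0,-0.12],"claw":1},{"slide":[0,0,3],"angular":[0,0,-0.12],"claw":1},{"slide":[0,0,2],"angular":[0,0,-0.12],"claw":1},{"slide":[0,0,1],"angular":[0,0,-0.08],"claw":1},{"slide":[0,0,0],"angular":[0,0,0],"claw":1},{"slide":[0,0,0],"angular":[0,0,0],"claw":1}]'
python3 - <<'E'
from h import *
from scipy.spatial.transform import Rotation as R
s=manip.sense();M=R.from_quat(s["tool_rot"]).as_matrix();print(s["tcp_pos"],M.round(4),s["q"])
d=np.array([.447,.2457,.034])-s["tcp_pos"];print("tool cm",(M.T@d*100).round(2),"tool x ang",np.arctan2(M[1,0],M[0,0]),"want",np.pi/2-.193)
E
```

```text
t: 2.27
tcp_pos: [0.4123, -0.0236, 0.4299]
tool_rot: [0.984, 0.178, -0.001, -0.001]
force: [0.8, 0.1, 0.9]
finger_gap: 0.999
gripper_force: 0.0
t: 3.1
tcp_pos: [0.4254, 0.1785, 0.319]
tool_rot: [0.916, 0.401, -0.001, -0.0]
force: [0.4, -0.2, -1.0]
finger_gap: 1.003
gripper_force: 0.0
t: 3.68
tcp_pos: [0.4255, 0.178, 0.2002]
tool_rot: [0.772, 0.635, -0.001, -0.001]
force: [-0.4, 0.2, 0.5]
finger_gap: 1.002
gripper_force: 0.0
[0.42554874 0.17799773 0.20021233] [[ 1.930e-01  9.812e-01 -3.300e-03]
 [ 9.812e-01 -1.930e-01 -5.000e-04]
 [-1.100e-03 -3.100e-03 -1.000e+00]] [1.53115337e-01 3.58077913e-01 1.86316789e+00 4.87977686e-05
 9.23676934e-01 3.47327691e-01]
tool cm [ 7.08  0.85 16.61] tool x ang 1.376556213353178 want 1.3777963267948965
```

```bash
python3 -m creep '[{"slide":[2.5,0.3,0],"angular":[0,0,0],"claw":1},{"slide":[2.5,0.3,0],"angular":[0,0,0],"claw":1},{"slide":[2.1,0.25,0],"angular":[0,0,0],"claw":1},{"slide":[0,0,3],"angular":[0,0,0],"claw":1},{"slide":[0,0,3],"angular":[0,0,0],"claw":1},{"slide":[0,0,3],"angular":[0,0,0],"claw":1},{"slide":[0,0,0],"angular":[0,0,0],"claw":1},{"slide":[0,0,0],"angular":[0,0,0],"claw":1}]'
python3 - <<'E'
from h import *
a=viewer.snapshot("top");b=viewer.snapshot("scene")
c=np.hstack([cv2.resize(a[210:340,190:320],(400,400)),cv2.resize(b[90:220,200:330],(400,400))]);cv2.imwrite("pics/c3.png",c)
E
```

```text
t: 4.35
tcp_pos: [0.448, 0.2462, 0.1111]
tool_rot: [0.772, 0.636, -0.001, -0.0]
force: [0.1, 0.5, 0.4]
finger_gap: 0.999
gripper_force: 0.0
```

View pics/c3.png

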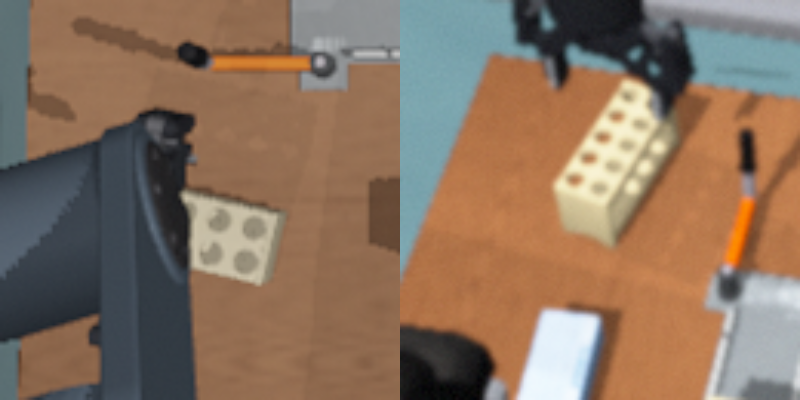

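Both fingers straddle the rack near its middle, seen at (555,80) and (665,100) in the right half. Next I descend and grip.

```bash
python3 -m creep '[{"slide":[0,0,1.5],"angular":[0,0,0],"claw":1},{"slide":[0,0,2],"angular":[0,0,0],"claw":1},{"slide":[0,0,2],"angular":[0,0,0],"claw":1},{"slide":[0,0,1.5],"angular":[0,0,0],"claw":1},{"slide":[0,0,0.7],"angular":[0,0,0],"claw":1},{"slide":[0,0,0],"angular":[0,0,0],"claw":1},{"slide":[0,0,0],"angular":[0,0,0],"claw":1}]'
python3 -m creep '[{"slide":[0,0,0],"angular":[0,0,0],"claw":-1},{"slide":[0,0,0],"angular":[0,0,0],"claw":-1},{"slide":[0,0,0],"angular":[0,0,0],"claw":-1},{"slide":[0,0,0],"angular":[0,0,0],"claw":-1},{"slide":[0,0,0],"angular":[0,0,0],"claw":-1},{"slide":[0,0,0],"angular":[0,0,0],"claw":-1},{"slide":[0,0,0],"angular":[0,0,0],"claw":-1},{"slide":[0,0,0],"angular":[0,0,0],"claw":-1}]' 40
```

```text
t: 5.03
tcp_pos: [0.4496, 0.2465, 0.0356]
tool_rot: [0.772, 0.636, 0.001, 0.0]
force: [0.8, -0.5, -0.6]
finger_gap: 1.0
gripper_force: 0.0
t: 5.7
tcp_pos: [0.4489, 0.2464, 0.0356]
tool_rot: [0.772, 0.636, 0.001, 0.0]
force: [-1.0, -0.5, 6.4]
finger_gap: 0.578
gripper_force: 40.5
```

```bash
python3 -m creep '[{"slide":[0,0,-1],"angular":[0,0,0],"claw":-1},{"slide":[0,0,-2],"angular":[0,0,0],"claw":-1},{"slide":[0,0,-3],"angular":[0,0,0],"claw":-1},{"slide":[0,0,-3],"angular":[0,0,0],"claw":-1},{"slide":[0,0,-3],"angular":[0,0,0],"claw":-1},{"slide":[0,0,-3],"angular":[0,0,0],"claw":-1},{"slide":[0,0,-1],"angular":[0,0,-0.1],"claw":-1},{"slide":[0,0,0],"angular":[0,0,-0.095],"claw":-1},{"slide":[0,0,0],"angular":[0,0,0],"claw":-1},{"slide":[0,0,0],"angular":[0,0,0],"claw":-1}]'
python3 - <<'E'
from h import *
from scipy.spatial.transform import Rotation as R
s=manip.sense();M=R.from_quat(s["tool_rot"]).as_matrix();print(M.round(4))
d=np.array([.602,.095,.195])-s["tcp_pos"];print("tool cm",(M.T@d*100).round(2),"tool x ang",np.arctan2(M[1,0],M[0,0]))
cv2.imwrite("pics/c4.png",cv2.resize(viewer.snapshot("scene")[60:300,180:420],(600,600)))
E
```

```text
t: 6.53
tcp_pos: [0.4481, 0.2461, 0.1948]
tool_rot: [0.707, 0.707, 0.0, 0.0]
force: [-0.5, -0.0, -0.6]
finger_gap: 0.583
gripper_force: 42.0
[[-7.e-04  1.e+00  1.e-04]
 [ 1.e+00  7.e-04 -0.e+00]
 [-0.e+00  1.e-04 -1.e+00]]
tool cm [-15.12  15.38  -0.02] tool x ang 1.5715068400741126
```

View pics/c4.png

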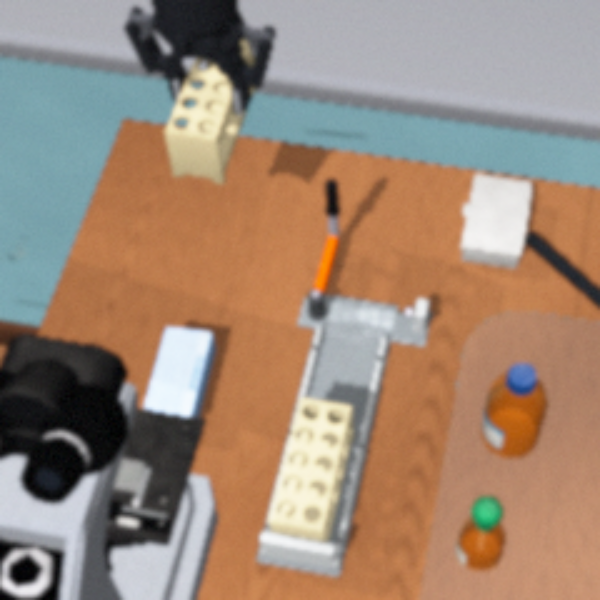

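The rack is held level at about (200,130) in this crop, and the gate stands open with its handle at (332,195). I carry it over the channel next.

```bash
python3 -m creep '[{"slide":[-1.5,1.5,0],"angular":[0,0,0],"claw":-1},{"slide":[-2.5,2.5,0],"angular":[0,0,0],"claw":-1},{"slide":[-2.5,2.5,0],"angular":[0,0,0],"claw":-1},{"slide":[-2.5,2.5,0],"angular":[0,0,0],"claw":-1},{"slide":[-2.5,2.5,0],"angular":[0,0,0],"claw":-1},{"slide":[-2.5,2.5,0],"angular":[0,0,0],"claw":-1},{"slide":[-1.1,1.3,0],"angular":[0,0,0],"claw":-1},{"slide":[0,0,2],"angular":[0,0,0],"claw":-1},{"slide":[0,0,3],"angular":[0,0,0],"claw":-1},{"slide":[0,0,3],"angular":[0,0,0],"claw":-1}]'
python3 -m creep '[{"slide":[0,0,2.5],"angular":[0,0,0],"claw":-1},{"slide":[0,0,1],"angular":[0,0,0],"claw":-1},{"slide":[0,0,0],"angular":[0,0,0],"claw":-1},{"slide":[0,0,0],"angular":[0,0,0],"claw":-1}]'
python3 - <<'E'
from h import *
a=viewer.snapshot("top");b=viewer.snapshot("scene")
c=np.hstack([cv2.resize(a[160:260,260:430],(400,235)),cv2.resize(b[160:260,260:430],(400,235))]);cv2.imwrite("pics/c5.png",c)
E
```

```text
t: 7.42
tcp_pos: [0.6026, 0.095, 0.1133]
tool_rot: [0.707, 0.707, 0.0, 0.0]
force: [0.5, 0.4, -1.7]
finger_gap: 0.578
gripper_force: 42.0
t: 7.75
tcp_pos: [0.6019, 0.0958, 0.0789]
tool_rot: [0.706, 0.708, -0.0, -0.0]
force: [0.4, -0.0, -0.7]
finger_gap: 0.575
gripper_force: 42.0
```

View pics/c5.png

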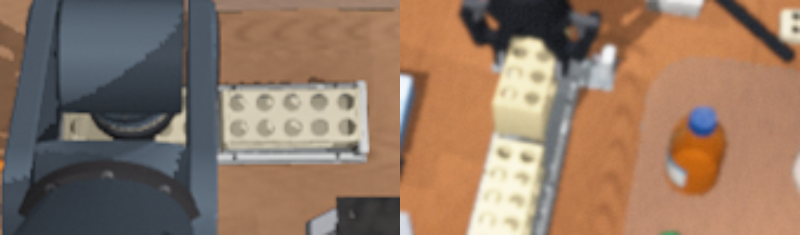

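The held rack is in line with the standing one, with its end clear of it (about (525,135) in the right half). I lower it gently.

```bash
python3 -m creep '[{"slide":[0,0,1],"angular":[0,0,0],"claw":-1},{"slide":[0,0,1],"angular":[0,0,0],"claw":-1},{"slide":[0,0,0.8],"angular":[0,0,0],"claw":-1},{"slide":[0,0,0.5],"angular":[0,0,0],"claw":-1},{"slide":[0,0,0.3],"angular":[0,0,0],"claw":-1},{"slide":[0,0,0.2],"angular":[0,0,0],"claw":-1},{"slide":[0,0,0],"angular":[0,0,0],"claw":-1},{"slide":[0,0,0],"angular":[0,0,0],"claw":-1}]'
```

```text
t: 8.52
tcp_pos: [0.6022, 0.0956, 0.0413]
tool_rot: [0.706, 0.708, 0.0, 0.0]
force: [1.0, -0.5, -1.5]
finger_gap: 0.578
gripper_force: 41.8
```

Within about 1.5 mm of the floor, no side contact. Slide along −y (tool −x), then look for contact force.

```bash
python3 -m creep '[{"slide":[-0.4,0,0.05],"angular":[0,0,0],"claw":-1},{"slide":[-0.4,0,0.05],"angular":[0,0,0],"claw":-1},{"slide":[-0.3,0,0],"angular":[0,0,0],"claw":-1},{"slide":[0,0,0],"angular":[0,0,0],"claw":-1}]'
python3 -m creep '[{"slide":[-0.2,0,0],"angular":[0,0,0],"claw":-1},{"slide":[-0.1,0,0],"angular":[0,0,0],"claw":-1},{"slide":[0,0,0],"angular":[0,0,0],"claw":-1}]'
python3 -m creep '[{"slide":[-0.1,0,0],"angular":[0,0,0],"claw":-1},{"slide":[-0.1,0,0],"angular":[0,0,0],"claw":-1},{"slide":[0,0,0],"angular":[0,0,0],"claw":-1}]'
```

```text
t: 8.85
tcp_pos: [0.6023, 0.0838, 0.0405]
tool_rot: [0.706, 0.708, 0.0, 0.0]
force: [0.7, -1.4, -0.9]
finger_gap: 0.575
gripper_force: 41.8
t: 9.1
tcp_pos: [0.6023, 0.0814, 0.0404]
tool_rot: [0.706, 0.708, 0.0, 0.0]
force: [2.0, 0.4, -1.7]
finger_gap: 0.575
gripper_force: 41.8
t: 9.35
tcp_pos: [0.6022, 0.0797, 0.0404]
tool_rot: [0.706, 0.708, 0.0, 0.0]
force: [2.1, 0.3, -1.1]
finger_gap: 0.576
gripper_force: 41.8
```

```bash
python3 -m creep '[{"slide":[-0.1,0,0],"angular":[0,0,0],"claw":-1},{"slide":[-0.1,0,0],"angular":[0,0,0],"claw":-1},{"slide":[0,0,0],"angular":[0,0,0],"claw":-1}]'
python3 -m creep '[{"slide":[-0.1,0,0],"angular":[0,0,0],"claw":-1},{"slide":[-0.1,0,0],"angular":[0,0,0],"claw":-1},{"slide":[0,0,0],"angular":[0,0,0],"claw":-1}]'
```

```text
t: 9.6
tcp_pos: [0.6021, 0.0795, 0.0404]
tool_rot: [0.706, 0.708, 0.001, -0.001]
force: [1.9, 6.6, -0.9]
finger_gap: 0.58
gripper_force: 41.6
t: 9.85
tcp_pos: [0.602, 0.0794, 0.0405]
tool_rot: [0.706, 0.708, 0.002, -0.001]
force: [2.1, 13.2, 0.3]
finger_gap: 0.575
gripper_force: 41.4
```

```bash
python3 -m creep '[{"slide":[0.2,0,0.05],"angular":[0,0,0],"claw":-1},{"slide":[0,0,0.05],"angular":[0,0,0],"claw":-1},{"slide":[0,0,0],"angular":[0,0,0],"claw":-1},{"slide":[0,0,0],"angular":[0,0,0],"claw":-1}]'
python3 -m creep '[{"slide":[0,0,0],"angular":[0,0,0],"claw":0.6},{"slide":[0,0,0],"angular":[0,0,0],"claw":0.6},{"slide":[0,0,0],"angular":[0,0,0],"claw":0.6},{"slide":[0,0,0],"angular":[0,0,0],"claw":0.6},{"slide":[0,0,0],"angular":[0,0,0],"claw":0.6}]'
```

```text
t: 10.18
tcp_pos: [0.6021, 0.0795, 0.0397]
tool_rot: [0.706, 0.708, 0.001, -0.001]
force: [1.2, 7.2, 2.3]
finger_gap: 0.578
gripper_force: 41.7
t: 10.6
tcp_pos: [0.6017, 0.0773, 0.0392]
tool_rot: [0.706, 0.708, -0.0, -0.0]
force: [0.3, 1.1, -0.3]
finger_gap: 0.8
gripper_force: 0.0
```

```bash
python3 -m creep '[{"slide":[0,0,-1],"angular":[0,0,0],"claw":0.6},{"slide":[0,0,-3],"angular":[0,0,0],"claw":0.6},{"slide":[0,0,-4],"angular":[0,0,0],"claw":0.6},{"slide":[0,0,-4],"angular":[0,0,0],"claw":0.6},{"slide":[0,0,-3],"angular":[0,0,0],"claw":-1},{"slide":[3,-1.7,0],"angular":[0,0,0],"claw":-1},{"slide":[3,-1.7,0],"angular":[0,0,0],"claw":-1},{"slide":[3,-1.7,0],"angular":[0,0,0],"claw":-1},{"slide":[3,-1.7,0],"angular":[0,0,0],"claw":-1},{"slide":[3,-1.7,0],"angular":[0,0,0],"claw":-1}]'
python3 -m creep '[{"slide":[0.7,-0.2,0],"angular":[0,0,0],"claw":-1},{"slide":[0,0,0],"angular":[0,0,0],"claw":-1},{"slide":[0,0,0],"angular":[0,0,0],"claw":-1}]'
python3 - <<'E'
from h import *
a=viewer.snapshot("top");b=viewer.snapshot("scene")
cv2.imwrite("pics/topB.png",a);cv2.imwrite("pics/sceneB.png",b)
c=np.hstack([cv2.resize(a[160:260,240:430],None,fx=2.1,fy=2.1*2,interpolation=2)[:,:399],cv2.resize(b[110:290,260:430],(400,420),interpolation=2)]);cv2.imwrite("pics/c6.png",c)
E
```

```text
t: 11.43
tcp_pos: [0.5156, 0.2283, 0.1903]
tool_rot: [0.706, 0.708, 0.0, 0.0]
force: [0.3, 0.5, -0.3]
finger_gap: -0.001
gripper_force: 0.0
t: 11.68
tcp_pos: [0.5149, 0.2344, 0.1899]
tool_rot: [0.706, 0.709, 0.0, 0.001]
force: [0.1, 0.5, 0.3]
finger_gap: 0.002
gripper_force: 0.0
```

View pics/c6.png

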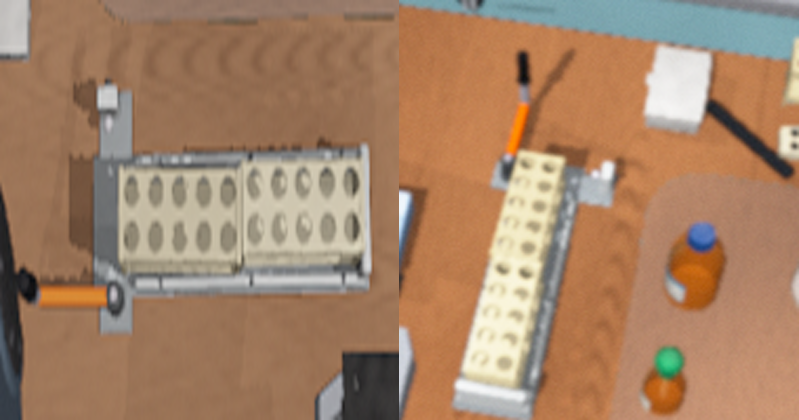

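The racks are butted end to end with no visible gap (seam at (241,215) left, (520,265) right), in line within about 0.003 rad, and the gate is still open. Next I lower the closed fingers beside the handle and find contact.

```bash
python3 -m creep '[{"slide":[0,0,3],"angular":[0,0,0],"claw":-1},{"slide":[0,0,3],"angular":[0,0,0],"claw":-1},{"slide":[0,0,3],"angular":[0,0,0],"claw":-1},{"slide":[0,0,1.3],"angular":[0,0,0],"claw":-1},{"slide":[0,0,0],"angular":[0,0,0],"claw":-1},{"slide":[0,1,0],"angular":[0,0,0],"claw":-1},{"slide":[0,0.7,0],"angular":[0,0,0],"claw":-1},{"slide":[0,0.5,0],"angular":[0,0,0],"claw":-1},{"slide":[0,0.5,0],"angular":[0,0,0],"claw":-1},{"slide":[0,0,0],"angular":[0,0,0],"claw":-1}]'
python3 -m creep '[{"slide":[0.15,0.67,0],"angular":[0,0,0.08],"claw":-1},{"slide":[0.15,0.67,0],"angular":[0,0,0.08],"claw":-1},{"slide":[0.15,0.67,0],"angular":[0,0,0.08],"claw":-1},{"slide":[0.15,0.67,0],"angular":[0,0,0.08],"claw":-1},{"slide":[0.15,0.67,0],"angular":[0,0,0.08],"claw":-1}]'
python3 - <<'E'
from h import *
a=viewer.snapshot("top");b=viewer.snapshot("scene")
c=np.hstack([cv2.resize(a[160:260,220:350],(400,308),interpolation=2),cv2.resize(b[110:210,260:390],(400,308),interpolation=2)]);cv2.imwrite("pics/c7.png",c)
E
```

```text
t: 12.62
tcp_pos: [0.5442, 0.2346, 0.0876]
tool_rot: [0.706, 0.708, 0.002, 0.001]
force: [0.9, 0.7, 0.1]
finger_gap: 0.004
gripper_force: 0.0
t: 13.03
tcp_pos: [0.5756, 0.2369, 0.0869]
tool_rot: [0.834, 0.552, -0.0, -0.0]
force: [-0.2, -0.0, -0.8]
finger_gap: -0.003
gripper_force: 0.2
```

View pics/c7.png

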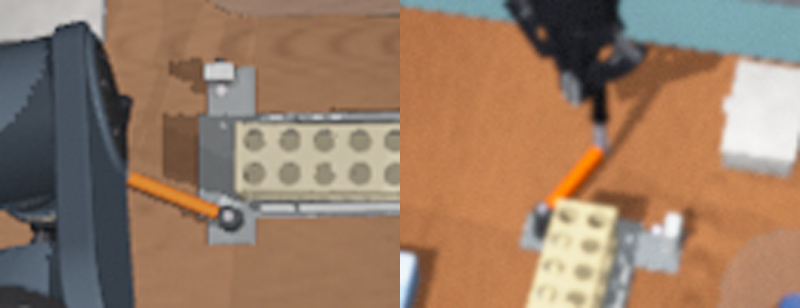

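The fingers push the handle and the gate has swung to about 1.2 rad (arm from (225,215) to (130,178)). I continue the arc.

```bash
python3 -m creep '[{"slide":[0.13,0.67,0],"angular":[0,0,0.08],"claw":-1},{"slide":[0.13,0.67,0],"angular":[0,0,0.08],"claw":-1},{"slide":[0.13,0.67,0],"angular":[0,0,0.08],"claw":-1},{"slide":[0.13,0.67,0],"angular":[0,0,0.08],"claw":-1},{"slide":[0.13,0.67,0],"angular":[0,0,0.08],"claw":-1},{"slide":[0.13,0.67,0],"angular":[0,0,0.08],"claw":-1},{"slide":[0.13,0.67,0],"angular":[0,0,0.08],"claw":-1},{"slide":[0.13,0.67,0],"angular":[0,0,0.08],"claw":-1},{"slide":[0.13,0.67,0],"angular":[0,0,0.08],"claw":-1},{"slide":[0,0,0],"angular":[0,0,0],"claw":-1}]'
cat > g.py <<'E'
from h import *
from scipy.spatial.transform import Rotation as R
s=manip.sense();M=R.from_quat(s["tool_rot"]).as_matrix();d=s["tcp_pos"]-[.560,.1505,0];d[2]=0
print("x ang",np.arctan2(M[1,0],M[0,0]).round(3),"radial,tang mm",(M.T@d*1000).round(1)[:2],"q6",s["q"][5].round(2),"F",(M.T@s["force"]).round(1))
E
python3 g.py
```

```text
t: 13.97
tcp_pos: [0.6282, 0.2058, 0.0867]
tool_rot: [0.974, 0.225, 0.0, 0.0]
force: [0.2, 0.1, -0.4]
finger_gap: -0.002
gripper_force: 0.0
x ang 0.454 radial,tang mm [ 85.6 -19.8] q6 1.27 F [0.2 0.  0.4]
```

```bash
python3 -m creep '[{"slide":[0.13,0.67,0],"angular":[0,0,0.08],"claw":-1},{"slide":[0.13,0.67,0],"angular":[0,0,0.08],"claw":-1},{"slide":[0.13,0.67,0],"angular":[0,0,0.08],"claw":-1},{"slide":[0.07,0.34,0],"angular":[0,0,0.04],"claw":-1},{"slide":[0,0,0],"angular":[0,0,0],"claw":-1}]'; python3 g.py
python3 -m creep '[{"slide":[0.07,0.34,0],"angular":[0,0,0.04],"claw":-1},{"slide":[0.07,0.34,0],"angular":[0,0,0.04],"claw":-1},{"slide":[0,0,0],"angular":[0,0,0],"claw":-1}]'; python3 g.py
python3 -m creep '[{"slide":[0.03,0.17,0],"angular":[0,0,0.02],"claw":-1},{"slide":[0.03,0.17,0],"angular":[0,0,0.02],"claw":-1},{"slide":[0,0,0],"angular":[0,0,0],"claw":-1}]'; python3 g.py
```

```text
t: 14.38
tcp_pos: [0.6397, 0.1858, 0.0865]
tool_rot: [0.996, 0.088, -0.0, 0.0]
force: [-0.1, 0.2, 0.2]
finger_gap: -0.002
gripper_force: 0.0
x ang 0.176 radial,tang mm [ 84.6 -20.8] q6 1.51 F [-0.  -0.2 -0.2]
t: 14.63
tcp_pos: [0.6419, 0.1799, 0.0864]
tool_rot: [0.999, 0.048, -0.0, -0.0]
force: [-0.0, 0.4, -0.8]
finger_gap: 0.0
gripper_force: 0.0
x ang 0.097 radial,tang mm [ 84.3 -21.4] q6 1.58 F [ 0.  -0.4  0.8]
t: 14.88
tcp_pos: [0.6432, 0.1761, 0.0864]
tool_rot: [1.0, 0.027, -0.0, 0.0]
force: [-0.6, -0.1, -0.3]
finger_gap: 0.001
gripper_force: 0.0
x ang 0.054 radial,tang mm [ 84.4 -21.1] q6 1.62 F [-0.6  0.1  0.3]
```

```bash
for i in 1; do python3 -m creep '[{"slide":[0,0.2,0],"angular":[0,0,0],"claw":-1},{"slide":[0,0.2,0],"angular":[0,0,0.02],"claw":-1},{"slide":[0,0,0],"angular":[0,0,0],"claw":-1}]' | sed -n 2,4p; done
python3 -m creep '[{"slide":[0,0.2,0],"angular":[0,0,0.02],"claw":-1},{"slide":[0,0.15,0],"angular":[0,0,0],"claw":-1},{"slide":[0,0,0],"angular":[0,0,0],"claw":-1}]' | sed -n 2,4p
python3 -m creep '[{"slide":[0,0.15,0],"angular":[0,0,0],"claw":-1},{"slide":[0,0.15,0],"angular":[0,0,0],"claw":-1},{"slide":[0,0,0],"angular":[0,0,0],"claw":-1}]' | sed -n 2,4p;python3 g.py
python3 - <<'E'
from h import *
a=viewer.snapshot("top");b=viewer.snapshot("scene")
c=np.hstack([cv2.resize(a[160:260,220:350],(400,308),interpolation=2),cv2.resize(b[110:210,260:390],(400,308),interpolation=2)]);cv2.imwrite("pics/c8.png",c)
E
```

```text
tcp_pos: [0.6436, 0.1734, 0.0864]
tool_rot: [1.0, 0.016, 0.0, -0.001]
force: [0.5, 3.4, -0.1]
tcp_pos: [0.6439, 0.173, 0.0865]
tool_rot: [1.0, 0.006, 0.001, -0.004]
force: [0.7, 12.3, -1.0]
tcp_pos: [0.6439, 0.1727, 0.0866]
tool_rot: [1.0, 0.006, 0.001, -0.006]
force: [0.8, 18.9, -1.9]
x ang 0.011 radial,tang mm [ 84.2 -21.2] q6 1.64 F [  1.  -18.9   2.1]
```

View pics/c8.png

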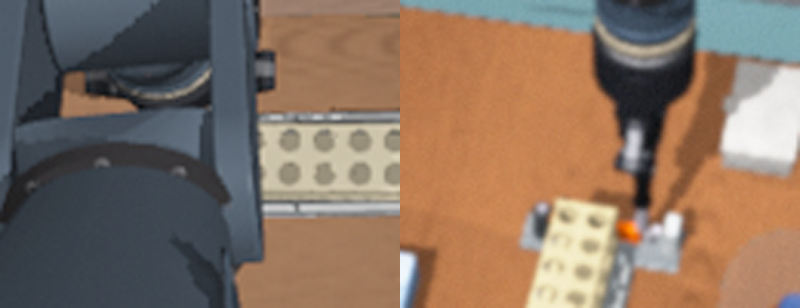

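Fingers are pressed against the handle, the gate lies across the channel (orange at (628,230)) and a 19 N push doesn't move it. I back off, rise and measure the gate numerically.

```bash
python3 -m creep '[{"slide":[0,-1,0],"angular":[0,0,0],"claw":-1},{"slide":[0,-2,0],"angular":[0,0,0],"claw":-1},{"slide":[0,-1,-3],"angular":[0,0,0],"claw":-1},{"slide":[0,0,-3],"angular":[0,0,0],"claw":-1},{"slide":[-1,-2,-3],"angular":[0,0,0],"claw":-1},{"slide":[-2,-3,0],"angular":[0,0,0],"claw":-1},{"slide":[-2,-3,0],"angular":[0,0,0],"claw":-1},{"slide":[-2,-3,0],"angular":[0,0,0],"claw":-1},{"slide":[-2,-3,0],"angular":[0,0,0],"claw":-1},{"slide":[0,0,0],"angular":[0,0,0],"claw":-1}]'
python3 - <<'E'
from h import *
for n in("top","scene"):
    a=viewer.snapshot(n);cv2.imwrite(f"pics/{n}F.png",a);h=cv2.cvtColor(a,cv2.COLOR_BGR2HSV)
    m=cv2.inRange(h,(5,200,150),(18,255,255));x0,y0,x1,y1=(265,180,320,240) if n=="top" else (290,150,350,200)
    ys,xs=np.nonzero(m[y0:y1,x0:x1]);k=np.c_[xs+x0,ys+y0].astype(np.float32)
    P=plane(n,k,.06)[:,:2];l=cv2.fitLine(P.astype(np.float32),cv2.DIST_L2,0,.01,.01).ravel()
    print(n,len(k),"ang",np.arctan2(l[1],l[0]),"centre",l[2:],P.min(0),P.max(0))
    m=cv2.inRange(h,(15,30,110),(35,140,255));m=cv2.morphologyEx(m,cv2.MORPH_OPEN,np.ones((3,3)))
    m=cv2.morphologyEx(m,cv2.MORPH_CLOSE,np.ones((5,5)))
    if n=="top":
        for k in cv2.findContours(m,0,1)[0]:
            r=cv2.minAreaRect(k)
            if cv2.contourArea(k)>300 and r[0][1]>150:print(r,plane(n,cv2.boxPoints(r),.07).round(4)[:,:2].tolist())
    d=cv2.inRange(h,(0,0,0),(179,255,45))
    for k in cv2.findContours(d,0,1)[0]:
        x,y,w,hh=cv2.boundingRect(k)
        if (n=="top" and 260<x<320 and 170<y<235 or n=="scene" and 320<x<360 and 150<y<195) and w*hh>15:
            print("dark",x,y,w,hh,plane(n,[(x+w/2,y+hh/2)],.095))
E
```

```text
t: 16.57
tcp_pos: [0.5463, 0.3491, 0.1764]
tool_rot: [1.0, 0.01, -0.002, -0.001]
force: [0.0, -0.3, 0.0]
finger_gap: 0.002
gripper_force: 0.0
top 65 ang -0.0056283358 centre [0.60303336 0.14968282] [0.56992043 0.14686123] [0.63482051 0.15136102]
((354.22613525390625, 211.00885009765625), (25.760793685913086, 117.10037994384766), 88.15238952636719) [[0.6241, 0.1454], [0.6294, -0.1115], [0.5727, -0.1111], [0.5672, 0.1436]]
dark 288 185 7 9 [[0.6431777  0.15155094 0.095     ]]
scene 23 ang -0.77566403 centre [0.6398422  0.12853612] [0.63274935 0.12132668] [0.6476903  0.13541592]
dark 337 165 4 12 [[0.65016222 0.14674093 0.095     ]]
```

```bash
python3 -c "
from station import ticket
print(ticket.sign_off())"
```

```text
the job is handed in; nothing more can be done
None
```

The job is handed in, though no verdict was returned. By my measurements the loose rack is butted against the standing one (about 256 mm overall, no visible gap), the gate was closed afterwards and sits within about 0.03 rad of home, and the arm is clear of everything at about 16.6 s.

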